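# Swap the dropper bottle and the beaker in the bench rack

### The arm

A 7-joint arm with a two-finger parallel gripper is mounted at the origin on a cart in front of the work surface, level with it; the furniture and walls round the work are solid. World frame = base frame: x ahead of the robot, y to its left, z up, the work surface at z = 0. Lengths are in mm, angles in rad, forces in N, time in s.
With the tool pointing down it reaches from about 400 to 875 mm from the base axis. Payload 4.4 kg.
Tool frame: the origin (TCP) lies at the very end of the fingers, on their centre line; the grasp point (between the pads) lies 19 mm behind it; z points along the fingers, y is the line along which they close (so a half turn about z gives the same grasp; the last joint's range is limited). The gripper opens to 85 mm and grips with 20 to 120 N. Pads are 22 mm wide; open, the fingers measure 114 mm over their backs; the gripper's body (76 mm by 85 mm) begins 54 mm behind the grasp point. The pads swing forward as they close: fully open they stand 13 mm farther back than shut.
Start: joints at [-1.395, 0.628, 0.038, 1.517, -0.027, 0.996, -0.02], TCP at [155.618, 631.111, 231.313] pointing down, gripper open.
Joint ranges: [-3.06, 3.06], [-0.37, 2.12], [-1.25, 1.32], [0.18, 2.47], [-1.1, 4.24], [0.23, 1.98], [-2.94, 2.94]. Speed limits (rad/s): [2.57, 2.57, 3.14, 3.14, 3.14, 3.14, 3.14].

### API

Orientations are given as [roll, pitch, yaw] about the fixed x, y, z axes, in that order (R = Rz(yaw) Ry(pitch) Rx(roll)).
In Python, from cell import monitor, viewer, workorder gives the robot as it stands.
- The arm moves only by the tool arm_command, never from a script. Its argument "series" is one flat list of numbers, 5 for each row, row after row: the opening in per cent of the stroke, from 0 (shut) to 100 (fully open), then the shift along the tool's x, y, z in cm, then the turn about the tool's z in degrees. In form: [claw, x, y, z, roll, claw, x, y, z, roll, ...]. A call has exactly 5 rows; each row is the pose to reach, as a shift and turn from the pose commanded when the call began, along the tool's axes at that moment; what a row does not reach only later rows make up. A row lasts 1/12 s, in which the tool goes at most 41.7 mm and 7.16 degrees, less where a joint would pass 70% of its speed; a pose out of reach is approached as far as the arm can. A call with a gripper value outside its range is refused whole. The fingers move at their own pace and stop on an object; the grip force is fixed at half the most. Time passes only in rows, so rows that repeat a pose let the fingers close, or fill a call up. It gives the time, the measured TCP pose, the force, the opening and the grip force at its end, in the units of the state.
- monitor.read_state(): the state, without advancing time (a new reading comes with each control period).
- viewer.get_image(name): name is "scene" or "top"; returns (picture, depth): 400x640x3 uint8, red, green, blue; 400x640 float32, mm along the optical axis (not along the pixel's ray), 0 where there is no reading.
- viewer.camera_model(name): a dict with "mtx" (3x3 intrinsics, pixels), "dist_coeffs" ([k1, k2, p1, p2, k3] as OpenCV has them; the pictures are not rectified), "R" (3x3) and "t" (3): a world point X has camera coordinates R X + t. Camera axes: x right, y down, z forward; pixel columns grow to the right and rows downward; lengths in mm; the calibration is good to about 2 mm. A picture is of the moment at which its call begins. camera_model takes no time and is no camera call.
- workorder.finish_job(): hands the job in; it is judged then, once.
The state is a dict: "clock": time; "qpos": joint angles; "qd": joint speeds; "tau": joint torques, N m; "eef_pos": TCP position; "tool_rot": TCP orientation; "force": force on the tool from outside, world axes, zero at the start; "torque": the same for the moment, N m; "width": finger opening in mm; "gripper_force": force on a finger pad.
Only numpy, scipy, OpenCV 4.12 (cv2) and the standard library are available. Lean on these libraries where they do the work, as an engineer would, in place of code of your own. Each camera call takes 0.05 s, during which the arm holds its last target. There are 200 camera calls.

### The job

The dropper bottle and the beaker in the white three-place rack stand in each other's places: swap them, so that each ends standing upright and flat inside the recess where the other one stood. Keep both upright on the way (the open bench may serve to park one of them) and leave the funnel in the third recess where it is.

Things in the scene. Friction and masses are not known exactly. Their poses are not given: they have to be found in the camera images.
- rack: low white plastic rack fixed to the bench, 104 x 344 x 10 mm; origin: centre of its underside, on the bench; z up, x across the row (away from the robot), y along it. Three round recesses, 80 mm wide, 6 mm deep (floors 4 mm above the bench), centres at y = +120, 0, -120 mm, x = 0. Which object stands in which recess changes. The bench from x = -60 to -160 mm, in front of its middle, is clear
- dropper_mid (a point): centre, half-way up (51 mm above its underside), of the loose brown dropper bottle in the rack: round body 34 mm in diameter up to 62 mm, narrow black dropper cap above it up to 102 mm; z up along its axis; about 60 g. Grip it across the body
- beaker_mid (a point): centre, half-way up (35 mm above its underside), of the loose clear beaker in the rack: open at the top, tapering slightly to 48 mm at the foot, 54 mm in diameter at the rim, 70 mm high; z up along its axis; about 60 g. Grip it across the outside. (A smaller beaker outside the rack is not part of the job)
- funnel_mid (a point): centre, half-way up (32.5 mm above its rim), of the loose white funnel that stands mouth down in the third recess: 62 mm in diameter at the bottom, 65 mm high; z up. To be left alone
Mind the look-alikes: they are no part of the job. What is meant by the part that bears dropper_mid is not blue, green or purple, and is the smaller of those in its own colour.

How it is judged (in metres and radians):
At the end, for the whole second after the job is handed in: Dropper bottle and beaker each stand upright (within 7 degrees) on the floor of a recess (25 mm from its centre along and across the row, 5 mm in height), each over 80 mm from where it started; the funnel is within 20 mm of its start, so the two have changed places (x of dropper_mid in the frame of rack between -0.025 and 0.025 m and z of dropper_mid in the frame of rack between 0.05 and 0.06 m and (y of dropper_mid in the frame of rack between 0.095 and 0.145 m or y of dropper_mid in the frame of rack between -0.025 and 0.025 m or y of dropper_mid in the frame of rack between -0.145 and -0.095 m) and angle between each of dropper_mid, beaker_mid's own z axis and vertical below 0.12 rad and distance of each of dropper_mid, beaker_mid from where it was at the start of the episode above 0.08 m and x of beaker_mid in the frame of rack between -0.025 and 0.025 m and z of beaker_mid in the frame of rack between 0.034 and 0.044 m and (y of beaker_mid in the frame of rack between 0.095 and 0.145 m or y of beaker_mid in the frame of rack between -0.025 and 0.025 m or y of beaker_mid in the frame of rack between -0.145 and -0.095 m) and distance of funnel_mid from where it was at the start of the episode below 0.02 m); the robot touches nothing.
It fails at once if the funnel is pushed or lifted more than 20 mm from its place (distance of funnel_mid from where it was at the start of the episode above 0.02 m).
It fails at once if the dropper bottle or the beaker is tipped by more than 40 degrees (angle between any of dropper_mid, beaker_mid's own z axis and vertical above 0.7 rad).
It also fails if it takes over 64 s, if anything falls off the work surface, if the arm or the gripper's body presses on something with over 40 N, if the wrist force passes 120 N, or if a joint passes its speed limit or range.

## Working session

There is one attempt and no reset: what is moved stays moved. The work goes in short steps, Python scripts to look and compute and a tool call to move; the robot and the scene stay as the last step left them, time stands still between calls to the robot, and variables do not carry over. Pictures are saved under pics/ and viewed, at most 10 in all, crops included, and the job is handed in when it is done.

Besides the shell and the picture viewer there is one more tool, called after "Emit:" as name(argument=value, ...), one argument or row to a line, values as JSON. arm_command: Moves the arm, as the interface text tells. Its arguments: {"type":"object","properties":{"series":{"type":"array","items":{"type":"number"}}},"required":["series"]}

```bash
mkdir -p pics; python3 - <<'E'
from cell import monitor, viewer
import cv2,numpy as np
for n in("scene","top"):
    p,d=viewer.get_image(n); np.savez(f"pics/{n}0.npz",p=p,d=d); cv2.imwrite(f"pics/{n}0.png",p[:,:,::-1])
    m=viewer.camera_model(n); print(n,np.round(m["mtx"],1).tolist(),np.round(m["dist_coeffs"],3),np.round(-m["R"].T@m["t"]),np.round(m["R"],2).tolist())
s=monitor.read_state(); print(s)
E
```

```text
scene [[496.2, 0.0, 318.5], [0.0, 496.2, 198.5], [0.0, 0.0, 1.0]] [-0.109  0.     0.     0.     0.   ] [  32. -458.  888.] [[0.73, -0.68, 0.02], [-0.49, -0.55, -0.68], [0.47, 0.48, -0.74]]
top [[427.5, 0.0, 319.6], [0.0, 427.5, 197.1], [0.0, 0.0, 1.0]] [0.013 0.    0.    0.    0.   ] [397.  52. 919.] [[-0.02, -1.0, 0.0], [-0.99, 0.02, -0.15], [0.15, -0.0, -0.99]]
{'clock': 0.1, 'qpos': array([-1.39479486,  0.62924233,  0.03845961,  1.51826825, -0.02698004,
        0.99627342, -0.020035  ]), 'qd': array([ 0.00014544, -0.00114146,  0.00100437, -0.00462289,  0.00055142,
       -0.00066655,  0.0009923 ]), 'tau': array([ 2.92297373e-03, -5.64539659e+01,  1.23088818e+00, -1.93977892e+01,
        1.15182847e-02,  5.37152257e-03, -3.13735154e-05]), 'eef_pos': array([155.49643972, 630.56046398, 230.48855541]), 'tool_rot': array([-3.13992018e+00,  4.15305757e-05,  2.89975506e+00]), 'force': array([-0.71684866, -0.59046862,  0.61310757]), 'torque': array([-0.01740315,  0.01593054, -0.0030859 ]), 'gripper_force': 0.0, 'width': 85.53801425244788}
```

View pics/scene0.png

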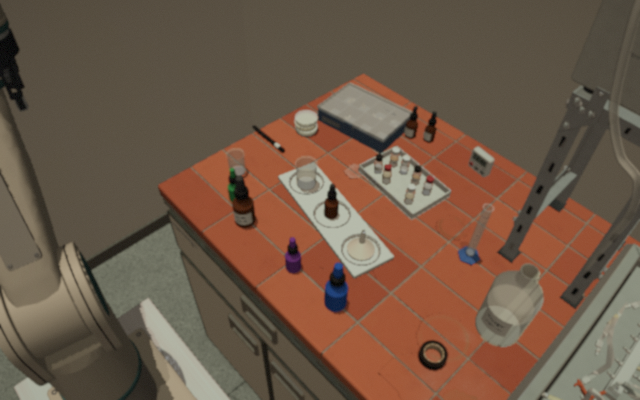

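View pics/top0.png

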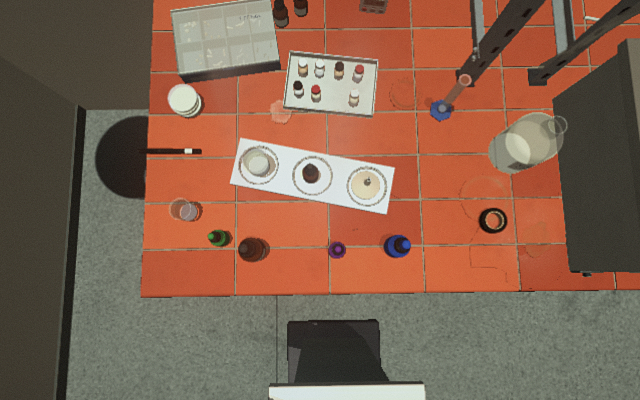

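The scene view shows the rack with the beaker at (306,175), the brown dropper at (331,205) and the funnel at (360,245). In the top view they are at (258,162), (311,174) and (367,185).

Candidates in the scene view:
- **Brown bottles:** rack (331,205), large (243,212), far pair (411,125) and (430,128).
- **Coloured bottles:** green (235,187), purple (293,257), blue (337,290).
- **Beakers:** rack (306,175), small one outside the rack (237,163).

I choose the rack ones and check them in a crop.

```bash
cat > h.py <<'E'
import numpy as np,cv2
from scipy.spatial.transform import Rotation as Ro
from cell import monitor,viewer
def ray(n,uv):
    m=viewer.camera_model(n); q=cv2.undistortPoints(np.float64(uv).reshape(-1,1,2),m["mtx"],np.array(m["dist_coeffs"])).reshape(-1,2)
    R=np.array(m["R"]); return -R.T@np.array(m["t"]).ravel(), np.c_[q,np.ones(len(q))]@R
def plane(n,uv,z):
    c,d=ray(n,uv); return (c+d*((z-c[2])/d[:,2])[:,None])[:,:2]
def proj(n,X):
    m=viewer.camera_model(n); return cv2.projectPoints(np.float64(X).reshape(-1,1,3),cv2.Rodrigues(np.array(m["R"]))[0],np.array(m["t"],float).ravel(),m["mtx"],np.array(m["dist_coeffs"]))[0].reshape(-1,2)
def rackpose(p,n="top"):
    # low-saturation bright mask
    h=cv2.cvtColor(p,cv2.COLOR_RGB2HSV); m=((h[...,1]<60)&(h[...,2]>130)).astype(np.uint8)
    m=cv2.morphologyEx(m,cv2.MORPH_CLOSE,np.ones((5,5)))
    cs=[c for c in cv2.findContours(m,0,2)[0] if cv2.pointPolygonTest(cv2.convexHull(c),(335.,175.) ,False)>=0]
    c=cv2.convexHull(max(cs,key=cv2.contourArea)); w=plane(n,c.reshape(-1,2)+0.0,10)
    (cx,cy),wh,a=cv2.minAreaRect(w.astype(np.float32)); return (cx,cy),wh,a
def delta(xyz,yaw,s=None):
    s=s or monitor.read_state(); R=Ro.from_euler("xyz",s["tool_rot"]).as_matrix()
    d=R.T@(np.array(xyz)-s["eef_pos"])/10
    r=np.degrees((s["tool_rot"][2]-yaw)); return np.round(d,2),round((r+90)%180-90,1)
E
python3 - <<'E'
from h import *
t=np.load("pics/top0.npz"); s=np.load("pics/scene0.npz")
print(rackpose(t["p"]))
a=cv2.resize(t["p"][100:270,160:420],None,fx=3,fy=3,interpolation=2)
b=cv2.resize(s["p"][140:280,230:400],None,fx=3,fy=3,interpolation=2)
cv2.imwrite("pics/ct.png",a[:,:,::-1]);cv2.imwrite("pics/cs.png",b[:,:,::-1])
for uv in [(258,162),(311,174),(366,185)]:print(t["d"][uv[1],uv[0]])
E
```

```text
((596.60302734375, 60.21886444091797), (346.9693603515625, 145.87742614746094), 75.53597259521484)
904.345
859.06134
895.16925
```

View pics/ct.png

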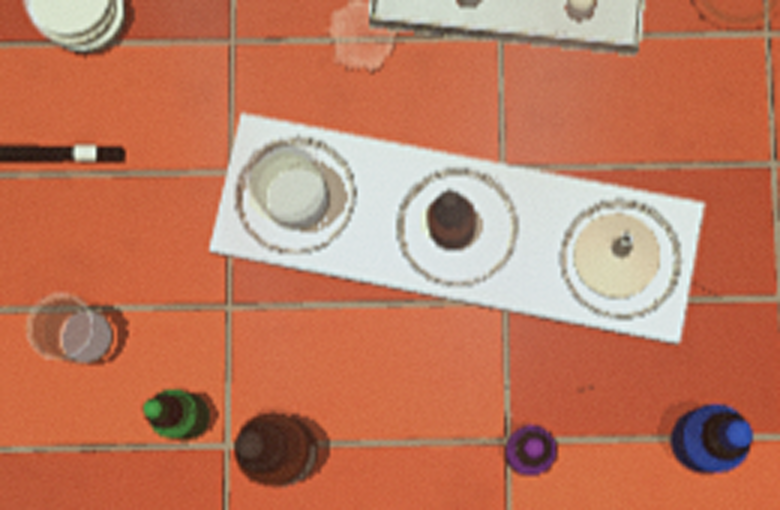

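View pics/cs.png

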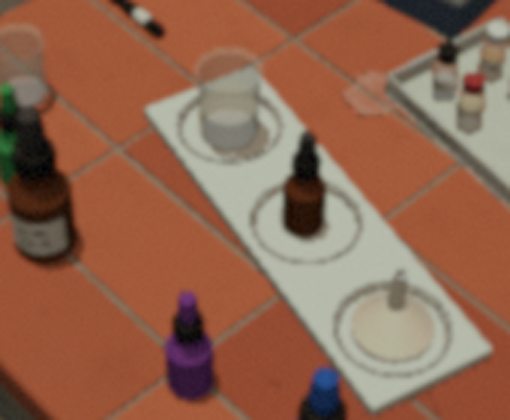

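The crops confirm it: the plain brown dropper is in the middle recess, the beaker in the left one and the funnel in the right one. In the top crop the rack corners are (241,114), (704,203), (681,343) and (210,251), the beaker rim is about (286,184) with its foot at (296,194), and the dropper cap is about (450,200).

```bash
python3 - <<'E'
from h import *
T=lambda *a:[(160+u/3-.33,100+v/3-.33) for u,v in a]
S=lambda *a:[(230+u/3-.33,140+v/3-.33) for u,v in a]
c=plane("top",T((241,114),(704,203),(681,343),(210,251)),10); ctr=c.mean(0)
yv=(c[0]+c[3]-c[1]-c[2])/2; print("rack",ctr.round(1),np.linalg.norm(yv),np.linalg.norm((c[0]+c[1]-c[2]-c[3])/2))
cs=plane("scene",S((257,66),(492,350),(372,408),(145,108)),10); print("scene rack",cs.mean(0))
y=yv/np.linalg.norm(yv); x=np.array([y[1],-y[0]]); print("yaw rack deg",np.degrees(np.arctan2(x[1],x[0])))
inr=lambda P:[(round(float((p-ctr)@x),1),round(float((p-ctr)@y),1)) for p in P]
print("recess w",[(ctr+k*y).round(1) for k in(120,0,-120)], "park",(ctr-110*x).round(1))
print("recess img top",inr(plane("top",T((296,195),(457,227),(622,258)),10)))
print("beaker rim top",inr(plane("top",T((286,184)),74)),"foot top",inr(plane("top",T((296,194)),8)),"rim scene",inr(plane("scene",S((228,72)),74)),"foot sc",inr(plane("scene",S((231,136)),6)))
print("drop cap top",inr(plane("top",T((449,200)),104)),"sc",inr(plane("scene",S((307,137)),104)),"foot sc",inr(plane("scene",S((303,224)),4)))
print("purple",inr(plane("top",T((531,450)),70)),"big brown",inr(plane("top",T((275,450)),60)))
# dropper masks: brown/dark pixels near
for n,f,box in(("top",T,(400,150,510,280)),("scene",S,(265,125,345,245))):
    p=np.load(f"pics/{n}0.npz")["p"]; (u0,v0),(u1,v1)=[np.int32(q) for q in f(box[:2],box[2:])]
    k=p[v0:v1,u0:u1].max(2)<95; vv,uu=np.nonzero(k); print(n,uu.min()+u0,uu.max()+u0,vv.min()+v0,vv.max()+v0,uu.mean()+u0,vv.mean()+v0)
    d=np.load(f"pics/{n}0.npz")["d"][v0:v1,u0:u1][k]; pts=np.c_[uu+u0,vv+v0]; C,D=ray(n,pts); P=C+D*d[:,None]; P=P[(P[:,2]>15)]
    q=np.c_[inr(P[:,:2]),P[:,2]]; print("depth pts",np.median(q,0),q.min(0),q.max(0))
E
```

```text
rack [583.3  63.1] 343.8353696160008 103.7318138803298
scene rack [585.11273832  63.87404992]
yaw rack deg -12.06081921706588
recess w [array([608.4, 180.4]), array([583.3,  63.1]), array([558.2, -54.3])] park [475.7  86.1]
recess img top [(0.4, 119.8), (-0.1, 0.7), (0.5, -120.3)]
beaker rim top [(-6.1, 116.1)] foot top [(1.6, 120.3)] rim scene [(-2.6, 118.9)] foot sc [(-2.8, 113.5)]
drop cap top [(-2.1, 4.0)] sc [(-2.5, 3.0)] foot sc [(-0.6, 4.2)]
purple [(-149.1, -79.7)] big brown [(-181.6, 86.9)]
top 303 317 164 182 309.7891891891892 172.76216216216216
depth pts [-6.9         2.6        71.63277266] [-179.3         -50.           16.33166599] [ 10.2         19.1        919.10518038]
scene 325 338 184 218 331.20118343195264 203.7662721893491
depth pts [-6.9        -3.9        53.02794349] [-430.1        -624.4          15.42692321] [  9.4         13.2        887.51709182]
```

```bash
cat >> h.py <<'E'
C=np.array([584.,63.4]); A=np.radians(-12.06); X=np.array([np.cos(A),np.sin(A)]); Y=np.array([-X[1],X[0]])
YAW=A+np.pi/2
def w(x,y,z): return np.r_[C+x*X+y*Y,z]
def st():
    s=monitor.read_state(); p=s["eef_pos"]; print("t",round(s["clock"],2),"rack xy",np.round([(p[:2]-C)@X,(p[:2]-C)@Y],1),"z",p[2].round(1),"rot",np.degrees(s["tool_rot"]).round(1),"w",round(s["width"],1),"gf",s["gripper_force"],"F",s["force"].round(1))
E
python3 -c "
from h import *
st(); print(delta(w(-3,117,231),YAW), 'after turn:',w(-3,117,231))"
```

```text
t 0.1 rack xy [-537.5  465.1] z 230.5 rot [-179.9    0.   166.1] w 85.5 gf 0.0 F [-0.7 -0.6  0.6]
(array([-5.452e+01, -3.312e+01,  1.000e-02]), np.float64(88.2)) after turn: [605.51171116 178.44454043 231.        ]
```

Emit:
arm_command(
  series=[100,-2.7,-1.65,0,0,100,-5.4,-3.3,0,0,100,-8.1,-5,0,0,100,-10.8,-6.6,0,0,100,-13.6,-8.3,0,0],
)

```text
clock: 0.52
eef_pos: [268.3, 516.7, 230.9]
tool_rot: [-3.141, -0.0, 2.901]
force: [0.8, -0.2, -0.8]
width: 85.5
gripper_force: 0.0
```

Works as expected.

Emit:
arm_command(
  series=[100,-2.7,-1.65,0,0,100,-5.4,-3.3,0,0,100,-8.1,-5,0,0,100,-10.8,-6.6,0,0,100,-13.6,-8.3,0,0],
)

```text
clock: 0.93
eef_pos: [380.5, 403.6, 231.1]
tool_rot: [-3.141, -0.001, 2.9]
force: [1.0, 0.1, -1.6]
width: 85.5
gripper_force: 0.0
```

Emit:
arm_command(
  series=[100,-2.7,-1.65,0,0,100,-5.4,-3.3,0,0,100,-8.1,-5,0,0,100,-10.8,-6.6,0,0,100,-13.6,-8.3,0,0],
)

```text
clock: 1.35
eef_pos: [492.6, 290.5, 231.0]
tool_rot: [-3.141, -0.001, 2.9]
force: [0.6, -0.6, -0.3]
width: 85.3
gripper_force: 0.0
```

Emit:
arm_command(
  series=[100,-2.7,-1.65,0,0,100,-5.4,-3.3,0,0,100,-8.1,-5,0,0,100,-10.8,-6.6,0,0,100,-13.6,-8.3,0,0],
)

```text
clock: 1.77
eef_pos: [604.8, 177.5, 230.9]
tool_rot: [-3.141, -0.001, 2.9]
force: [-0.7, -0.2, 0.7]
width: 85.4
gripper_force: 0.0
```

Emit:
arm_command(
  series=[100,0,0,0,6,100,0,0,0,12,100,0,0,0,18,100,0,0,0,24,100,0,0,0,30],
)

```text
clock: 2.18
eef_pos: [604.0, 178.3, 230.7]
tool_rot: [-3.141, -0.001, 2.371]
force: [0.4, 0.5, -0.0]
width: 85.5
gripper_force: 0.0
```

Emit:
arm_command(
  series=[100,0,0,0,6,100,0,0,0,12,100,0,0,0,18,100,0,0,0,24,100,0,0,0,30],
)

```text
clock: 2.6
eef_pos: [603.9, 178.5, 230.8]
tool_rot: [-3.141, -0.0, 1.848]
force: [-0.4, -0.4, -0.3]
width: 85.6
gripper_force: 0.0
```

Emit:
arm_command(
  series=[100,0,0,0,6,100,0,0,0,12,100,0,0,0,18,100,0,0,0,24,100,0,0,0,28],
)

```text
clock: 3.02
eef_pos: [603.9, 178.6, 230.8]
tool_rot: [-3.141, 0.001, 1.359]
force: [0.3, -0.2, -0.2]
width: 85.3
gripper_force: 0.0
```

```bash
python3 -c "
from h import *
st(); print(delta(w(-3,117,26),YAW))"
```

```text
t 3.02 rack xy [ -4.6 116.8] z 230.8 rot [-179.9    0.    77.9] w 85.3 gf 0.0 F [ 0.3 -0.2 -0.2]
(array([ 0.03,  0.18, 20.48]), np.float64(-0.1))
```

Emit:
arm_command(
  series=[100,0,0.1,3.5,0,100,0,0.2,7,0,100,0,0.2,10,0,100,0,0.2,13,0,100,0,0.2,15,0],
)

```text
clock: 3.43
eef_pos: [604.2, 177.9, 77.9]
tool_rot: [-3.138, 0.002, 1.364]
force: [0.9, 1.1, -0.6]
width: 85.6
gripper_force: 0.0
```

Emit:
arm_command(
  series=[100,0,0,1.2,0,100,0,0,2.4,0,100,0,0,3.6,0,100,0,0,4.8,0,100,0,0,5.4,0],
)

```text
clock: 3.85
eef_pos: [606.0, 178.1, 26.2]
tool_rot: [-3.141, 0.0, 1.364]
force: [-0.3, 0.3, 0.4]
width: 85.7
gripper_force: 0.0
```

Emit:
arm_command(
  series=[80,0,0,0,0,70,0,0,0,0,60,0,0,0,0,50,0,0,0,0,40,0,0,0,0],
)

```text
clock: 4.27
eef_pos: [607.1, 178.2, 28.4]
tool_rot: [3.14, -0.001, 1.364]
force: [0.4, -0.8, 4.2]
width: 51.1
gripper_force: 62.2
```

Emit:
arm_command(
  series=[40,0,0,0,0,40,0,0,0,0,40,0,0,0,0,40,0,0,0,0,40,0,0,0,0],
)

```text
clock: 4.68
eef_pos: [607.1, 178.2, 28.4]
tool_rot: [3.14, -0.001, 1.364]
force: [-0.4, 0.1, 6.4]
width: 50.9
gripper_force: 62.3
```

Emit:
arm_command(
  series=[40,0,0,-1,0,40,0,0,-3,0,40,0,0,-6,0,40,0,0,-9,0,40,0,0,-12,0],
)

```text
clock: 5.1
eef_pos: [605.6, 178.0, 148.7]
tool_rot: [-3.141, 0.001, 1.364]
force: [0.6, 0.7, -1.1]
width: 50.7
gripper_force: 62.4
```

Emit:
arm_command(
  series=[40,-1,-1,0,0,40,-3,-3,0,0,40,-5.5,-5,0,0,40,-8,-7.2,0,0,40,-10,-9.2,0,0],
)

```text
clock: 5.52
eef_pos: [493.6, 97.6, 147.7]
tool_rot: [-3.141, 0.001, 1.363]
force: [-0.1, -0.8, -0.6]
width: 50.9
gripper_force: 62.4
```

Emit:
arm_command(
  series=[40,-1,-1,0,0,40,-1.7,-1.5,0,0,40,-1.7,-1.5,0,0,40,-1.7,-1.5,0,0,40,-1.7,-1.5,0,0],
)

```text
clock: 5.93
eef_pos: [479.0, 86.5, 147.5]
tool_rot: [3.14, -0.001, 1.365]
force: [0.7, -0.1, -0.5]
width: 50.7
gripper_force: 62.5
```

```bash
python3 - <<'E'
from h import *
st(); print(delta(w(-110,0,24),YAW))
p,d=viewer.get_image("scene"); cv2.imwrite("pics/s1.png",cv2.resize(p[90:310,150:450],None,fx=2.5,fy=2.5)[:,:,::-1])
E
```

```text
t 5.93 rack xy [-107.5    0.6] z 147.5 rot [179.9  -0.   78.2] w 50.7 gf 62.453581425720586 F [ 0.7 -0.1 -0.5]
(array([-0.07, -0.28, 12.35]), np.float64(0.3))
```

View pics/s1.png

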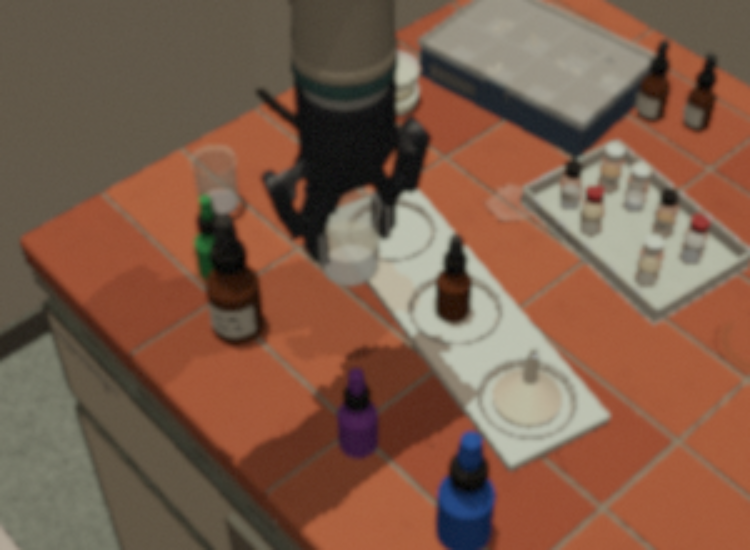

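The crop shows the beaker held upright at (350,250), the dropper at (453,285) and the funnel untouched at (530,395). Next I lower it onto the bench.

Emit:
arm_command(
  series=[40,0,0,2.5,0,40,0,0,5,0,40,0,0,7.5,0,40,0,0,9.5,0,40,0,0,11,0],
)

```text
clock: 6.4
eef_pos: [477.7, 86.3, 35.2]
tool_rot: [-3.14, 0.0, 1.365]
force: [-0.5, -0.0, -0.7]
width: 50.7
gripper_force: 62.5
```

Emit:
arm_command(
  series=[40,0,0,0.4,0,40,0,0,0.8,0,40,0,0,1.1,0,40,0,0,1.2,0,40,0,0,1.2,0],
)

```text
clock: 6.82
eef_pos: [478.0, 85.8, 25.7]
tool_rot: [3.141, -0.0, 1.364]
force: [0.1, 0.1, -1.1]
width: 51.0
gripper_force: 62.5
```

Emit:
arm_command(
  series=[40,0,0,0.1,0,40,0,0,0.1,0,60,0,0,0.1,0,65,0,0,0.1,0,80,0,0,0.1,0],
)

```text
clock: 7.23
eef_pos: [477.7, 85.6, 24.5]
tool_rot: [3.141, -0.0, 1.364]
force: [0.3, 0.0, 0.2]
width: 66.3
gripper_force: 0.0
```

Emit:
arm_command(
  series=[100,0,0,0,0,100,0,0,0,0,100,0,0,-0.5,0,100,0,0,-2,0,100,0,0,-4,0],
)

```text
clock: 7.65
eef_pos: [476.4, 85.3, 64.0]
tool_rot: [-3.139, 0.001, 1.364]
force: [0.6, -1.0, -0.0]
width: 85.2
gripper_force: 0.0
```

Emit:
arm_command(
  series=[100,0,0,-2,0,100,0,0,-5,0,100,0,0,-8,0,100,0,0,-11,0,100,0,0,-12,0],
)

```text
clock: 8.07
eef_pos: [479.3, 85.5, 188.2]
tool_rot: [3.136, -0.003, 1.363]
force: [0.5, 0.0, 0.0]
width: 85.7
gripper_force: 0.0
```

```bash
python3 - <<'E'
from h import *
st(); print(delta(w(-2,3.5,36),YAW))
E
```

```text
t 8.07 rack xy [-107.    -0.2] z 188.2 rot [ 1.797e+02 -1.000e-01  7.810e+01] w 85.7 gf 0.0 F [0.5 0.  0. ]
(array([ 0.3 , 10.42, 15.27]), np.float64(0.2))
```

Emit:
arm_command(
  series=[100,0.1,2,0,0,100,0.2,5,0,0,100,0.4,8,0,0,100,0.4,10,0,0,100,0.4,10.5,0,0],
)

```text
clock: 8.48
eef_pos: [584.2, 66.8, 184.1]
tool_rot: [3.138, 0.001, 1.363]
force: [-0.3, -0.1, -0.2]
width: 85.4
gripper_force: 0.0
```

Emit:
arm_command(
  series=[100,0,0,0,0,100,0,0,0,0,100,0,0,2,0,100,0,0,4,0,100,0,0,5,0],
)

```text
clock: 8.9
eef_pos: [578.1, 68.7, 132.5]
tool_rot: [-3.137, 0.0, 1.365]
force: [-0.4, 0.0, -0.9]
width: 85.4
gripper_force: 0.0
```

```bash
python3 - <<'E'
from h import *
st(); print(delta(w(-2,3.5,36),YAW))
E
```

```text
t 8.9 rack xy [-6.9  4. ] z 132.5 rot [-179.7    0.    78.2] w 85.4 gf 0.0 F [-0.4  0.  -0.9]
(array([-0.04,  0.53,  9.65]), np.float64(0.2))
```

Emit:
arm_command(
  series=[100,0,0.2,2,0,100,0,0.2,4,0,100,0,0.2,6,0,100,0,0.2,8,0,100,0,0.2,9.2,0],
)

```text
clock: 9.32
eef_pos: [580.9, 68.0, 40.6]
tool_rot: [-3.138, 0.001, 1.364]
force: [-0.6, -0.1, 0.6]
width: 85.6
gripper_force: 0.0
```

Emit:
arm_command(
  series=[80,0,0,0,0,60,0,0,0,0,50,0,0,0,0,40,0,0,0,0,30,0,0,0,0],
)

```text
clock: 9.73
eef_pos: [584.0, 67.6, 43.9]
tool_rot: [3.139, -0.001, 1.364]
force: [0.8, 0.5, 2.4]
width: 32.1
gripper_force: 59.2
```

Emit:
arm_command(
  series=[20,0,0,0,0,20,0,0,0,0,20,0,0,0,0,20,0,0,0,0,20,0,0,0,0],
)

```text
clock: 10.15
eef_pos: [584.0, 67.6, 43.8]
tool_rot: [3.139, -0.001, 1.364]
force: [0.3, -0.2, 5.6]
width: 32.2
gripper_force: 59.4
```

Emit:
arm_command(
  series=[20,0,0,-0.5,0,20,0,0,-1.5,0,20,0,0,-3,0,20,0,0,-5,0,20,0,0,-7,0],
)

```text
clock: 10.57
eef_pos: [582.7, 67.4, 113.5]
tool_rot: [-3.141, 0.0, 1.364]
force: [-0.6, -0.3, -0.5]
width: 32.3
gripper_force: 59.6
```

```bash
python3 - <<'E'
from h import *
st(); print(delta(w(0,120,115),YAW))
p,d=viewer.get_image("scene"); cv2.imwrite("pics/s2.png",cv2.resize(p[90:310,150:450],None,fx=2.5,fy=2.5)[:,:,::-1])
E
```

```text
t 10.57 rack xy [-2.1  3.6] z 113.5 rot [-180.     0.    78.1] w 32.3 gf 59.60938811302185 F [-0.6 -0.3 -0.5]
(array([11.63,  0.25, -0.15]), np.float64(0.2))
```

View pics/s2.png

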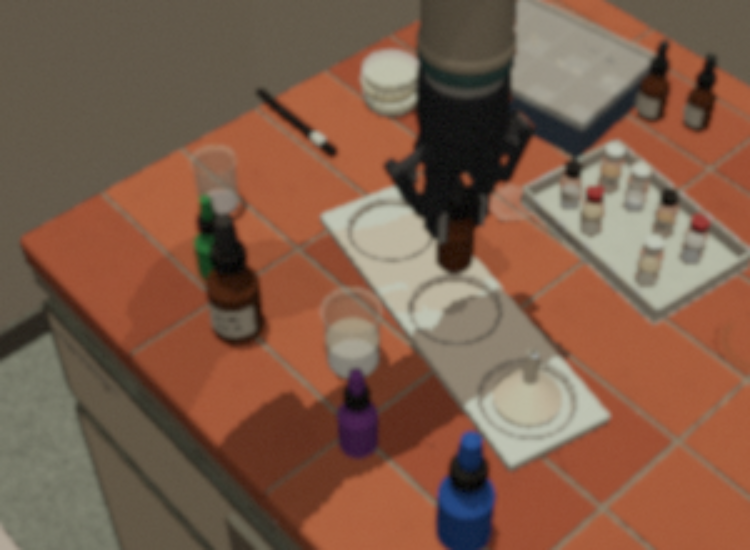

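The crop shows the bottle lifted upright at (455,245), and the beaker standing parked at (352,335). Next I carry the bottle to the empty recess.

Emit:
arm_command(
  series=[20,1.5,0.1,0,0,20,4.5,0.2,0,0,20,7.5,0.2,0,0,20,10,0.2,0,0,20,11.6,0.2,0,0],
)

```text
clock: 11.03
eef_pos: [608.3, 186.2, 111.4]
tool_rot: [-3.14, -0.002, 1.368]
force: [-0.1, 0.4, -0.2]
width: 31.8
gripper_force: 59.6
```

Emit:
arm_command(
  series=[20,0,0,0,0,20,0,0,1.5,0,20,0,0,3,0,20,0,0,4.5,0,20,0,0,5.8,0],
)

```text
clock: 11.45
eef_pos: [608.1, 179.3, 53.1]
tool_rot: [-3.141, 0.002, 1.363]
force: [-0.7, 0.6, -0.7]
width: 32.1
gripper_force: 59.6
```

Emit:
arm_command(
  series=[20,0,0,0.3,0,20,0,0,0.6,0,20,0,0,0.8,0,20,0,0,0.8,0,20,0,0,0.8,0],
)

```text
clock: 11.87
eef_pos: [609.3, 180.6, 46.9]
tool_rot: [3.141, -0.0, 1.364]
force: [0.0, -0.3, -0.6]
width: 31.7
gripper_force: 59.6
```

```bash
python3 -c "
from h import *
st()"
```

```text
t 11.87 rack xy [  0.2 119.9] z 46.9 rot [179.9  -0.   78.1] w 31.7 gf 59.599950313568115 F [ 0.  -0.3 -0.6]
```

Emit:
arm_command(
  series=[20,0,0,0.1,0,20,0,0,0.2,0,20,0,0,0.3,0,20,0,0,0.3,0,20,0,0,0.3,0],
)

```text
clock: 12.28
eef_pos: [609.1, 180.7, 43.9]
tool_rot: [3.141, -0.001, 1.364]
force: [-1.7, 0.6, 4.5]
width: 32.4
gripper_force: 60.0
```

Contact made; release and rise.

Emit:
arm_command(
  series=[40,0,0,0,0,50,0,0,0,0,70,0,0,0,0,100,0,0,0,0,100,0,0,0,0],
)

```text
clock: 12.7
eef_pos: [608.7, 180.6, 43.1]
tool_rot: [-3.141, 0.0, 1.364]
force: [-0.5, -0.6, -0.9]
width: 76.8
gripper_force: 0.0
```

Emit:
arm_command(
  series=[100,0,0,0,0,100,0,0,-1,0,100,0,0,-3,0,100,0,0,-5,0,100,0,0,-7,0],
)

```text
clock: 13.12
eef_pos: [608.8, 180.5, 114.6]
tool_rot: [-3.142, 0.0, 1.364]
force: [0.2, 0.3, -0.9]
width: 85.4
gripper_force: 0.0
```

Emit:
arm_command(
  series=[100,0,0,-2,0,100,0,0,-4,0,100,0,0,-6,0,100,0,0,-8,0,100,0,0,-8,0],
)

```text
clock: 13.53
eef_pos: [611.5, 180.7, 198.4]
tool_rot: [3.135, -0.004, 1.364]
force: [1.5, 0.0, 0.1]
width: 85.6
gripper_force: 0.0
```

```bash
python3 - <<'E'
from h import *
st(); print(delta(w(-107,0,24),YAW))
p,d=viewer.get_image("scene"); cv2.imwrite("pics/s3.png",cv2.resize(p[90:310,150:450],None,fx=2.5,fy=2.5)[:,:,::-1])
E
```

```text
t 13.53 rack xy [  2.4 120.5] z 198.4 rot [179.6  -0.2  78.1] w 85.6 gf 0.0 F [1.5 0.  0.1]
(array([-12.07, -11.1 ,  17.31]), np.float64(0.2))
```

View pics/s3.png

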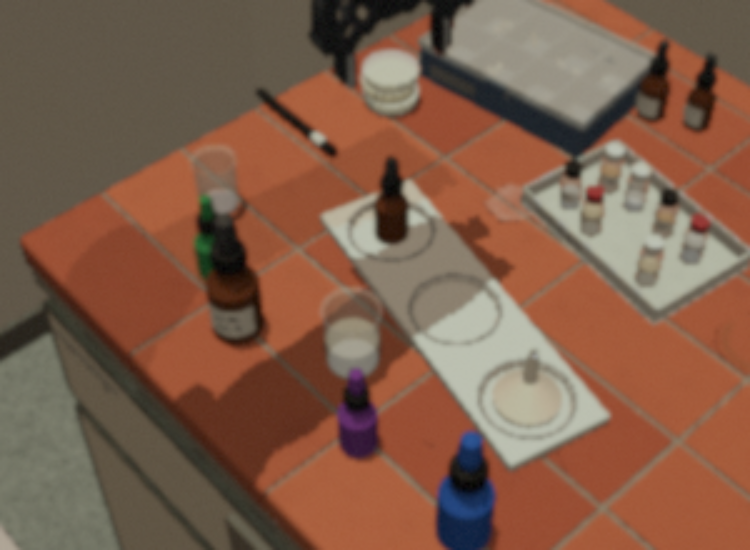

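The crop shows the dropper standing upright in its new recess at (391,215), and the beaker parked at (352,335). I go back for the beaker.

Emit:
arm_command(
  series=[100,-2,-2,0,0,100,-4.5,-4,0,0,100,-7,-6.4,0,0,100,-9.5,-8.7,0,0,100,-12,-10.9,0,0],
)

```text
clock: 14.0
eef_pos: [475.1, 84.7, 192.8]
tool_rot: [-3.14, 0.001, 1.364]
force: [0.1, -0.7, 0.4]
width: 85.4
gripper_force: 0.0
```

Emit:
arm_command(
  series=[100,0,0,0,0,100,0,0,2,0,100,0,0,4,0,100,0,0,6,0,100,0,0,8,0],
)

```text
clock: 14.42
eef_pos: [477.2, 85.7, 112.3]
tool_rot: [-3.141, 0.0, 1.364]
force: [-0.5, 0.8, 0.1]
width: 85.6
gripper_force: 0.0
```

```bash
python3 -c "
from h import *
st(); print(delta(w(-107,0,24),YAW))"
```

```text
t 14.42 rack xy [-109.1   -0.5] z 112.3 rot [-180.     0.    78.1] w 85.6 gf 0.0 F [-0.5  0.8  0.1]
(array([0.05, 0.21, 8.83]), np.float64(0.2))
```

Emit:
arm_command(
  series=[100,0,0.1,2,0,100,0,0.1,4,0,100,0,0.1,6,0,100,0,0.1,7.5,0,100,0,0.1,8.5,0],
)

```text
clock: 14.83
eef_pos: [477.4, 85.3, 26.5]
tool_rot: [-3.139, 0.001, 1.364]
force: [0.1, 0.3, 0.4]
width: 85.5
gripper_force: 0.0
```

Emit:
arm_command(
  series=[80,0,0,0,0,70,0,0,0,0,60,0,0,0,0,50,0,0,0,0,40,0,0,0,0],
)

```text
clock: 15.25
eef_pos: [479.1, 85.6, 29.1]
tool_rot: [3.14, -0.001, 1.364]
force: [-0.2, -0.8, 2.4]
width: 51.3
gripper_force: 62.5
```

Emit:
arm_command(
  series=[40,0,0,0,0,40,0,0,0,0,40,0,0,0,0,40,0,0,0,0,40,0,0,0,0],
)

```text
clock: 15.67
eef_pos: [479.0, 85.5, 29.1]
tool_rot: [3.14, -0.001, 1.364]
force: [-0.6, -0.5, 6.4]
width: 51.3
gripper_force: 62.7
```

Emit:
arm_command(
  series=[40,0,0,-0.5,0,40,0,0,-1.5,0,40,0,0,-3,0,40,0,0,-5,0,40,0,0,-6,0],
)

```text
clock: 16.08
eef_pos: [479.2, 85.4, 90.4]
tool_rot: [3.14, -0.001, 1.364]
force: [0.1, -0.3, -0.3]
width: 51.2
gripper_force: 62.6
```

```bash
python3 -c "
from h import *
st(); print(delta(w(0,0,90),YAW))"
```

```text
t 16.08 rack xy [-107.1   -0.4] z 90.4 rot [179.9  -0.   78.1] w 51.2 gf 62.5603294983739 F [ 0.1 -0.3 -0.3]
(array([ 0.  , 10.71,  0.06]), np.float64(0.2))
```

Emit:
arm_command(
  series=[40,0,1.5,0,0,40,0,4,0,0,40,0,7,0,0,40,0,9.5,0,0,40,0,10.7,0,0],
)

```text
clock: 16.5
eef_pos: [587.0, 62.4, 89.2]
tool_rot: [3.137, 0.0, 1.364]
force: [0.1, -0.1, -0.1]
width: 51.3
gripper_force: 62.6
```

Emit:
arm_command(
  series=[40,0,0,0,0,40,0,0,1,0,40,0,0,2.5,0,40,0,0,4,0,40,0,0,4.5,0],
)

```text
clock: 16.92
eef_pos: [579.9, 64.1, 40.9]
tool_rot: [-3.136, 0.001, 1.365]
force: [0.1, 0.7, 0.1]
width: 51.2
gripper_force: 62.6
```

Emit:
arm_command(
  series=[40,0,0,0.3,0,40,0,0,0.6,0,40,0,0,0.8,0,40,0,0,0.8,0,40,0,0,0.8,0],
)

```text
clock: 17.33
eef_pos: [583.4, 63.4, 35.7]
tool_rot: [3.141, -0.0, 1.364]
force: [0.1, -0.1, -0.4]
width: 51.6
gripper_force: 62.6
```

```bash
python3 -c "
from h import *
st()"
```

```text
t 17.33 rack xy [-0.6 -0.1] z 35.7 rot [180.   -0.   78.1] w 51.6 gf 62.596294001959905 F [ 0.1 -0.1 -0.4]
```

Emit:
arm_command(
  series=[40,0,0,0.1,0,40,0,0,0.2,0,40,0,0,0.3,0,40,0,0,0.3,0,40,0,0,0.3,0],
)

```text
clock: 17.75
eef_pos: [583.5, 63.5, 33.2]
tool_rot: [3.141, -0.001, 1.364]
force: [-1.1, 0.0, 5.8]
width: 51.1
gripper_force: 62.9
```

Emit:
arm_command(
  series=[55,0,0,0,0,65,0,0,0,0,80,0,0,0,0,100,0,0,0,0,100,0,0,0,0],
)

```text
clock: 18.17
eef_pos: [583.2, 63.4, 32.2]
tool_rot: [-3.141, 0.0, 1.364]
force: [-0.8, 0.2, -0.4]
width: 85.1
gripper_force: 0.0
```

Emit:
arm_command(
  series=[100,0,0,0,0,100,0,0,-1,0,100,0,0,-3,0,100,0,0,-5,0,100,0,0,-7,0],
)

```text
clock: 18.58
eef_pos: [583.0, 63.2, 103.5]
tool_rot: [-3.141, 0.0, 1.364]
force: [1.0, 0.9, 0.4]
width: 85.6
gripper_force: 0.0
```

Emit:
arm_command(
  series=[100,0,0,-3,0,100,0,0,-6,0,100,0,0,-9,0,100,0,0,-12,0,100,0,0,-14,0],
)

```text
clock: 19.0
eef_pos: [584.0, 63.0, 246.1]
tool_rot: [3.138, -0.001, 1.363]
force: [1.5, 1.6, 0.7]
width: 85.2
gripper_force: 0.0
```

Emit:
arm_command(
  series=[100,0,0,0,0,100,0,0,0,0,100,0,0,0,0,100,0,0,0,0,100,0,0,0,0],
)

```text
clock: 19.42
eef_pos: [582.4, 63.4, 241.1]
tool_rot: [-3.139, 0.001, 1.364]
force: [-0.1, -0.3, 0.1]
width: 85.6
gripper_force: 0.0
```

```bash
python3 - <<'E'
from h import *
st()
p,d=viewer.get_image("scene"); cv2.imwrite("pics/s4.png",cv2.resize(p[90:310,150:450],None,fx=2.5,fy=2.5)[:,:,::-1])
print("expect px in crop: beaker rim/foot, dropper tip/foot, funnel tip",((proj("scene",[w(0,0,74),w(0,0,4),w(0,120,106),w(0,120,4),w(0,-120,69)])-[150,90])*2.5).round())
E
```

```text
t 19.42 rack xy [-1.6 -0.4] z 241.1 rot [-1.799e+02  1.000e-01  7.810e+01] w 85.6 gf 0.0 F [-0.1 -0.3  0.1]
expect px in crop: beaker rim/foot, dropper tip/foot, funnel tip [[458. 262.]
 [455. 313.]
 [391. 157.]
 [391. 233.]
 [533. 356.]]
```

View pics/s4.png

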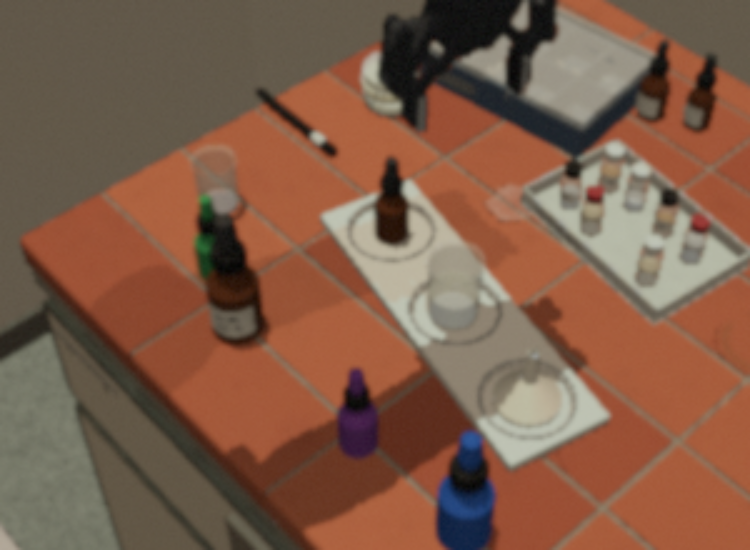

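The crop shows the dropper upright in the end recess with its tip at (391,160). The beaker is upright in the middle recess with its rim at (457,262), and the funnel is unmoved at (530,390). All are where projected, so I hand in.

```bash
python3 -c "
from cell import workorder
print(workorder.finish_job())"
```

```text
the job is handed in; nothing more can be done
None
```

The dropper bottle and beaker have changed places: in the last picture both stand upright in their new recesses with the funnel unmoved, and the job was handed in at about 19.5 s (no verdict was returned).

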